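# Offer up a flap to its hinge block and hold it for pinning

### The job

Lift the handled pot off the hinge block by its handle and stand it upright on the bench close beside the block, then let go of it. Then pick up the flap with the single middle knuckle by its pull and lower that knuckle between the block's two knuckles, without forcing it, until the holes line up for the pin. Finish still gripping it there, the flap level and held off the bench; leave everything else where it is.

Things in the scene. Friction and masses are not known exactly. Their poses are not given: they have to be found in the camera images.
- jamb: Fixed pale wooden hinge block on a dark steel base plate 6 mm thick (x -32..93, y -85..85 mm), turned up to 0.3 rad. The fixed hinge leaf is on its top front (-x) edge. Origin on the bench straight under the bore axis; z up, x from the hinge back over the block, y along the bore. Its front face stands at x = -17 mm. At the start the pot stands on it and covers the gap between its knuckles.
- jamb_bore (a point): Centre of the block's hinge axis, 85 mm above the bench; axes as jamb. Two steel knuckles, diameter 18, bore 10 mm, fill y -48..-18 and 18..48 mm. In the 36 mm gap lies an upward-open V saddle, walls 55 degrees from level, within 14 mm in x and up to 1 mm above the axis: an 18 mm knuckle lowered into it rests with the bores in line.
- jamb_deck (a point): Centre of the block's flat wooden deck behind the knuckles, where the pot starts: 57 (x) x 140 (y) mm, x 18..75 mm from the bore axis, 94 mm above the bench, level with the knuckle tops.
- flap: The loose flap to fit: pale wooden board 84 (x) x 100 (y) x 18 mm; the steel hinge leaf on its +x edge ends in ONE middle knuckle. About 0.28 kg (varies 20 %), balanced within 15 mm of the pull. Origin on the underside below the pull; z up, x to the knuckle, y along its bore. Starts flat on the bench at the robot's left or right, knuckle facing away from the robot within 0.45 rad.
- flap_pull (a point): Top centre of the flap's dark wooden pull, 58 mm straight above the flap's origin. The pull is 16 (x) x 60 (y) mm and stands 40 mm above the board: grip it across its 16 mm.
- flap_bore (a point): Centre of the flap's knuckle bore, 66 mm along x and 9 mm up from the origin of flap; same axes. Knuckle diameter 18, length 30 (y), bore 10 mm. A steel strip 5 mm thick, 30 mm wide, flush with the knuckle's top, bridges the 24 mm from the board's edge (x = 42 mm) to the axis.
- pot: Open aluminium pot, 66 mm across its foot, 72 mm at its rim, 70 mm high, with a rigid arched wire handle 132 mm high over all. Origin at the centre of its underside, z up; the handle lies in the y-z plane. About 0.3 kg (varies 20 %). Starts upright on the block's deck, turned up to 0.5 rad from the block's axes.
- pot_grip (a point): Centre of the pot's handle grip: black bar 12 (x) x 46 (y) x 14 mm, 125 mm above the pot's underside and 55 mm above its rim; grip it across its 12 mm, along the pot's x.
- other_flap: A flap of the same board, pull and origin that does not fit: its hinge leaf has TWO knuckles near the ends of the edge (y = -42..-22 and 22..42 mm). Lies flat on the side of the bench opposite to flap; leave it alone.
- pin: Bent steel hinge pin, 7 mm thick, 70 mm long with an 18 mm bent end, lying on the bench in front of the block; origin under the middle of its long part, which runs along its own x. Leave it there.
- tape: Roll of tape, 90 mm across, 24 mm high, lying flat to the left behind the block; origin at its underside. Leave it.
- screwdriver: Screwdriver lying on the bench behind the block; origin under its middle region. Leave it.
- mug: White mug, 80 mm across, 90 mm high, to the right behind the block; origin at its underside. Leave it.
- spray: Grey spray can, 54 mm across, 170 mm high, standing at the right; origin at its underside. Leave it.
- hammer: Hammer with a wooden handle, lying at the left; origin under its middle region. Leave it.
Not all that is in view belongs to the job. What is shaped like the pot but blue is not meant.

How it is judged:
On the way, in this order (a step that is already met when the one before it is completed fails the run):
1. the pot is lifted clear of the block (z of pot in the frame of jamb above 0.105 m and contact force between the fingers and pot above 0.5 N), for 0.1 s.
2. the pot stands upright on the bench beside the block, let go (height (world z) of pot between -0.006 and 0.006 m and angle between pot's own z axis and vertical below 0.1 rad and horizontal distance between pot and jamb below 0.35 m and linear speed of pot below 0.02 m/s and contact force between the fingers and pot below 0.1 N), for 0.2 s.
3. the flap is lifted in the gripper (height (world z) of flap above 0.03 m and contact force between the fingers and flap above 1 N), for 0.2 s.
At the end, for the whole second after the job is handed in: Gripper holds the flap level (0.15 rad), still, off the bench, bores in line: 3 mm in height and fore-aft, 5 mm along the axis, 0.1 rad. Pot stands upright on the bench, let go, within 350 mm of the block's origin. Nothing else moved over 30 mm (all of step 2 and distance of each of other_flap, pin, tape, screwdriver, mug, spray, hammer from where it was at the start of the episode below 0.03 m and x of flap_bore in the frame of jamb_bore between -0.003 and 0.003 m and y of flap_bore in the frame of jamb_bore between -0.005 and 0.005 m and z of flap_bore in the frame of jamb_bore between -0.003 and 0.003 m and angle between the y axis of flap and the y axis of jamb, either way round below 0.1 rad and angle between flap's own z axis and vertical below 0.15 rad and height (world z) of flap above 0.06 m and contact force between the fingers and flap above 1 N and contact force between flap and table below 0.1 N and linear speed of flap below 0.02 m/s); the arm keeps its last pose, push and grip.
It fails at once if the other flap, the pin or another bystander is moved by more than 30 mm (distance of any of other_flap, pin, tape, screwdriver, mug, spray, hammer from where it was at the start of the episode above 0.03 m).
It fails at once if the pot is tipped over (angle between pot's own z axis and vertical above 0.7 rad).
It fails at once if the flap is forced against the block (over 40 N) (contact force between flap and jamb above 40 N).
It also fails if it takes over 51 s, if anything falls off the work surface, if the arm or the gripper's body presses on something with over 40 N, if the wrist force passes 120 N, or if a joint passes its speed limit or range.

### The arm

A 7-joint arm with a two-finger parallel gripper is mounted at the origin on the work surface. World frame = base frame: x ahead of the robot, y to its left, z up, the work surface at z = 0. Lengths are in m, angles in rad, forces in N, time in s.
With the tool pointing down it reaches from about 0.35 to 0.9 m from the base axis. Payload 19.9 kg.
Tool frame: the origin (TCP) lies on the centre line of the jaws, within the pads' length; the fingertips stand 8 mm ahead of it and the grasp point (between the pads) lies 11 mm behind it; z points along the fingers, y is the direction in which the jaws open and shut (so a half turn about z gives the same grasp; the last joint's range is limited). The gripper opens to 85 mm and grips with 20 to 120 N. Pads are 22 mm wide; open, the fingers measure 114 mm over their backs; the gripper's body (76 mm by 85 mm) begins 54 mm behind the grasp point. The pads swing forward as they close: fully open they stand 13 mm farther back than shut.
Start: joints at [1.302, 0.417, -0.01, 1.614, 0.005, 1.111, -0.053], TCP at [0.141, -0.609, 0.2] pointing down, gripper open.
Joint ranges: [-2.81, 2.81], [-0.39, 2.02], [-1.27, 1.25], [0.06, 2.57], [-1.19, 4.33], [0.19, 2], [-2.82, 2.82]. Speed limits (rad/s): [1.89, 1.89, 2.39, 2.39, 3.01, 3.01, 3.01].

### API

Orientations are given as a unit quaternion [x, y, z, w].
In Python, from rig import env, camera gives the robot as it stands.
- The arm moves only by the tool servo_tool, never from a script. Its argument "plan" is a list that holds one entry, the list of rows, each a list of 7 numbers: the gripper command: -1 is fully open, 1 is shut, values between are in proportion, then the shift along the world's x, y, z in mm, then the turn, a rotation vector about the world's x, y, z in rad. In form: [[[gripper, tx, ty, tz, wx, wy, wz], ...]]. A call has 1 to 20 rows; each row is the pose to reach, as a shift and turn from the pose commanded when the call began; what a row does not reach only later rows make up. A row lasts 1/8 s, in which the tool goes at most 62.5 mm and 10.7 degrees, less where a joint would pass 70% of its speed; a pose out of reach is approached as far as the arm can. A call with a gripper value outside its range is refused whole. The fingers move at their own pace and stop on an object; "grip_force" is the grip in N (left out, the last holds). Time passes only in rows, so rows that repeat a pose let the fingers close. It gives the time, the measured TCP pose, the force and the opening at its end, in the units of the state.
- env.observe(): the state, without advancing time (a new reading comes with each control period).
- camera(name): name is "scene" or "top" or "wrist"; returns a dict with "pixels" (400x640x3 uint8, blue, green, red), "fovy" (degrees; the focal length in pixels is half the picture's height over the tangent of half this angle, whatever the lens; pixels are square), "cx", "cy" (the principal point, pixels), "dist_coeffs" ([k1, k2, p1, p2, k3] as OpenCV has them; the pictures are not rectified), "extrinsics" (4x4, takes a point from world to camera coordinates). Camera axes: x right, y up, looking along -z (the intrinsics and any distortion apply to the point x, -y, -z); pixel columns grow to the right and rows downward; lengths in m; the calibration is good to about 2 mm. A picture is of the moment at which its call begins. There is no depth.
- env.close_job(): hands the job in, once; it reports no verdict.
The state is a dict: "clock": time; "q": joint angles; "qd": joint speeds; "joint_efforts": joint torques, N m; "eef_pos": TCP position; "orientation": TCP orientation; "ft_force": force on the tool from outside, world axes, zero at the start; "ft_torque": the same for the moment, N m; "opening": opening from 0.0 (shut) to 1.0 (fully open).
Only numpy, scipy, OpenCV 4.12 (cv2) and the standard library are available. Lean on these libraries where they do the work, as an engineer would, in place of code of your own. Each camera call takes 0.05 s, during which the arm holds its last target.

## Working session

There is one attempt and no reset: what is moved stays moved. The work goes in short steps, Python scripts to look and compute and a tool call to move; the robot and the scene stay as the last step left them, time stands still between calls to the robot, and variables do not carry over. Pictures are saved under pics/ and viewed, and the job is handed in when it is done.

Besides the shell and the picture viewer there is one more tool, called as name(argument=value, ...) on one line, values as JSON. servo_tool: Moves the arm, as the interface text tells. Its arguments: {"type":"object","properties":{"plan":{"type":"array"},"grip_force":{"type":"number"}},"required":["plan"]}

```bash
ls; mkdir -p pics; cat > h.py <<'E'
import numpy as np, cv2
from rig import env, camera
def K(c):
    h,w=c["pixels"].shape[:2]; f=h/2/np.tan(np.radians(c["fovy"])/2)
    return np.array([[f,0,c["cx"]],[0,f,c["cy"]],[0,0,1.]]),np.array(c["dist_coeffs"],float)
def ray(c,uv):
    k,d=K(c); p=cv2.undistortPoints(np.array(uv,float).reshape(-1,1,2),k,d).reshape(-1,2)
    E=np.array(c["extrinsics"]); R=E[:3,:3]; o=-R.T@E[:3,3]
    D=np.c_[p[:,0],-p[:,1],-np.ones(len(p))]@R
    return o,D
def plane(c,uv,z):
    o,D=ray(c,uv); t=(z-o[2])/D[:,2]; return o+D*t[:,None]
def proj(c,P):
    k,d=K(c); E=np.array(c["extrinsics"]); q=np.array(P,float).reshape(-1,3)@E[:3,:3].T+E[:3,3]
    q=q*[1,-1,-1]; return cv2.projectPoints(q,np.zeros(3),np.zeros(3),k,d)[0].reshape(-1,2)
def tri(obs):
    A=np.zeros((3,3));b=np.zeros(3)
    for c,uv in obs:
        o,D=ray(c,[uv]); D=D[0]/np.linalg.norm(D[0]); M=np.eye(3)-np.outer(D,D); A+=M;b+=M@o
    return np.linalg.solve(A,b)
import pickle
def snap(n,tag):
    c=camera(n); pickle.dump(c,open(f"pics/{tag}.pkl","wb")); cv2.imwrite(f"pics/{tag}.png",c["pixels"]); return c
def load(tag): return pickle.load(open(f"pics/{tag}.pkl","rb"))
def crop(c,x0,y0,x1,y1,s,tag): cv2.imwrite(f"pics/{tag}.png",cv2.resize(c["pixels"][y0:y1,x0:x1],None,fx=s,fy=s,interpolation=cv2.INTER_CUBIC))
E
python3 - <<'E'
from h import *
for n in["scene","top","wrist"]:
    c=snap(n,n+"0"); E=np.array(c["extrinsics"]); print(n,c["fovy"],c["dist_coeffs"],-E[:3,:3].T@E[:3,3])
print(env.observe())
E
```

```text
pics
scene 51.45660170198844 [-0.00994185  0.          0.          0.          0.        ] [1.03470815 0.78974407 1.13668544]
top 48.405098333549 [0.02363475 0.         0.         0.         0.        ] [4.17737645e-01 9.49877231e-04 1.25313968e+00]
wrist 59.468756164828015 [-0.06512051  0.          0.          0.          0.        ] [ 0.20723636 -0.59297434  0.37355731]
{'clock': 0.15, 'q': array([ 1.30250496,  0.41785207, -0.01028174,  1.6140571 ,  0.00466932,
        1.11071219, -0.05298224]), 'qd': array([ 0.00021217, -0.00207548,  0.00058541, -0.00344757,  0.00045806,
        0.00063192,  0.00143203]), 'joint_efforts': array([ 2.54658415e-03, -8.64739823e+01,  6.79841917e-01, -4.35057950e+01,
        1.92101346e-02,  5.68647825e-03, -5.97935355e-05]), 'eef_pos': array([ 0.14044798, -0.60869055,  0.19968568]), 'orientation': array([ 9.93577899e-01,  1.13149047e-01, -8.78544104e-05, -4.94670657e-04]), 'ft_force': array([ 0.12924023, -0.12202699,  0.12950248]), 'ft_torque': array([-0.01759829, -0.04072888, -0.0387317 ]), 'opening': 0.9998103512821842}
```

View pics/scene0.png

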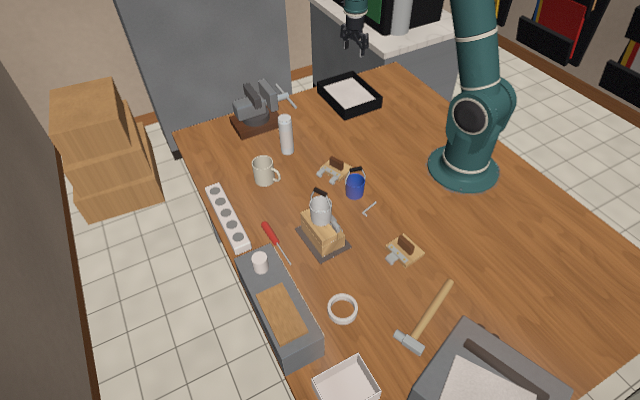

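View pics/top0.png

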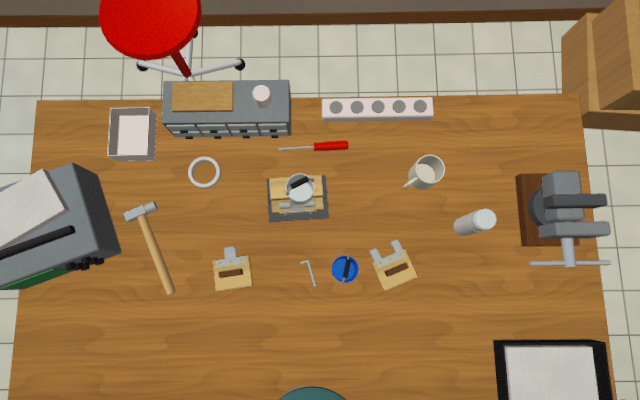

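The top view shows the jamb with the aluminium pot at (298,192). There are two candidate flaps, at (232,270) with one knuckle and at (395,265) with two. The blue decoy pot is at (345,268) and the pin at (309,272). I'll confirm these in crops.

```bash
python3 - <<'E'
from h import *
c=load("top0"); crop(c,200,160,430,300,3.4,"t0a")
crop(c,255,165,340,230,9,"t0b")
s=load("scene0"); crop(s,280,140,440,290,4,"s0a")
E
```

```text
(no output)
```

View pics/t0a.png

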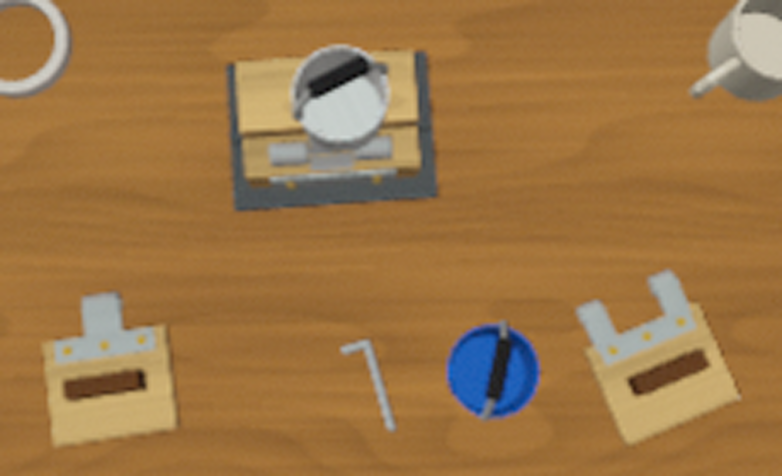

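View pics/t0b.png

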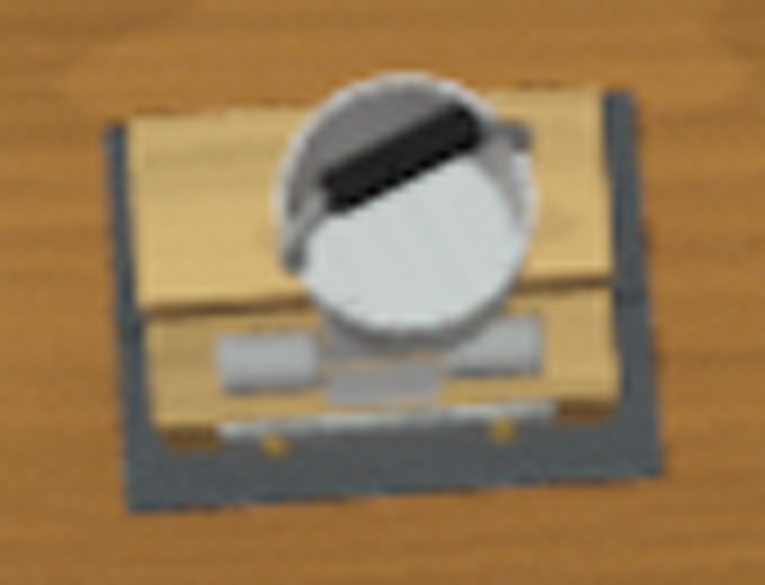

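View pics/s0a.png

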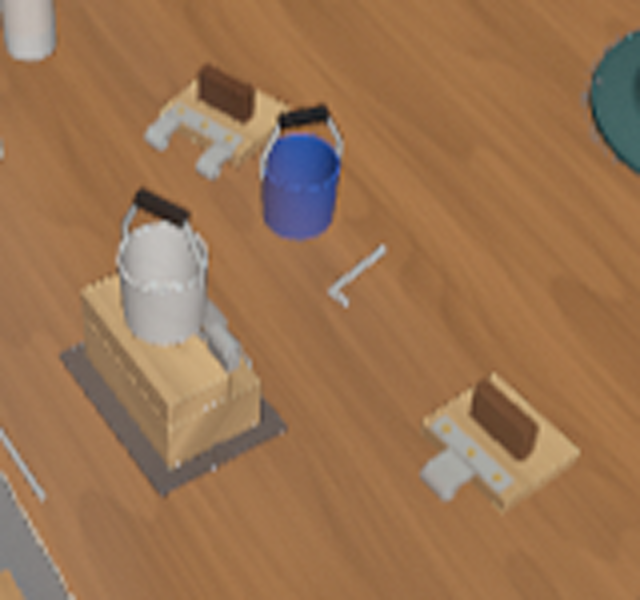

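```bash
cat > m.py <<'E'
from h import *
def blob(c,box,fn):
    x0,y0,x1,y1=box; p=c["pixels"][y0:y1,x0:x1].astype(int); m=fn(p[...,0],p[...,1],p[...,2]).astype(np.uint8)
    n,l,s,ce=cv2.connectedComponentsWithStats(m); i=1+np.argmax(s[1:,4]); cn=cv2.findContours((l==i).astype(np.uint8),cv2.RETR_EXTERNAL,cv2.CHAIN_APPROX_NONE)[0][0]
    r=cv2.minAreaRect(cn); return ce[i]+[x0,y0],s[i,4],cv2.boxPoints(r)+[x0,y0]
black=lambda b,g,r:(b+g+r<120)
def along(c,bx,z):
    P=plane(c,bx,z); e=[P[1]-P[0],P[2]-P[1]]; L=[np.linalg.norm(v[:2]) for v in e]; v=e[int(np.argmax(L))]
    return np.degrees(np.arctan2(v[1],v[0])),L
E
python3 - <<'E'
from m import *
t=load("top0"); s=load("scene0")
brown=lambda b,g,r:(r<115)&(r-b>15)&(b+g+r<210)
a=blob(t,(285,172,320,200),black); b=blob(s,(305,180,335,200),black)
print("grip",a[0],a[1],b[0],b[1],plane(t,[a[0]],.2225),plane(s,[b[0]],.219),tri([(t,a[0]),(s,b[0])]),along(t,a[2],.226))
a=blob(t,(212,255,252,290),brown); b=blob(s,(390,230,425,265),brown)
print("pull",a[0],a[1],b[0],b[1],plane(t,[a[0]],.055),plane(s,[b[0]],.045),along(t,a[2],.058))
# plate corners in crop b: /9 + (255,165); cv2 resize centre offset
def un(p): return (np.array(p)+.5)/9-.5+[255,165]
cs=un([[127,512],[662,475],[632,92],[108,125]])
P=plane(t,cs,.006); print("plate",P[:,:2]); 
for i in range(4): v=P[(i+1)%4]-P[i]; print(np.linalg.norm(v),np.degrees(np.arctan2(v[1],v[0])))
kn=un([[220,362],[540,345]]); print("knuckle ends",plane(t,kn,.09))
E
```

```text
grip [299.39726027 182.20547945] 73 [318.66666667 192.5       ] 12 [[0.64265659 0.02126924 0.2225    ]] [[0.64705697 0.02575179 0.219     ]] [0.64469659 0.02137    0.21362696] (np.float64(-63.609901764888036), [np.float64(0.041308047393290914), np.float64(0.009695211348406221)])
pull [230.52212389 272.84070796] 113 [401.46666667 245.86666667] 15 [[0.43527659 0.20989304 0.055     ]] [[0.45205122 0.21639096 0.045     ]] (np.float64(-82.11684787779934), [np.float64(0.05993980820287), np.float64(0.013013724136866998)])
plate [[ 0.57780722  0.11332743]
 [ 0.58732203 -0.05468512]
 [ 0.71076221 -0.04757851]
 [ 0.70214724  0.11963002]]
0.16828176271689746 -86.75871382296802
0.12364458175969069 3.2949543389190543
0.16743032271361707 92.94940392079948
0.1244996513372466 -177.09825588728586
knuckle ends [[ 0.61114451  0.07848772  0.09      ]
 [ 0.61499319 -0.01577844  0.09      ]]
```

servo_tool(plan=[[[-1,0,0,60,0,0,0.1],[-1,20,20,120,0,0,0.3],[-1,60,75,120,0,0,0.45],[-1,100,125,120,0,0,0.6],[-1,140,175,120,0,0,0.75],[-1,180,225,120,0,0,0.9],[-1,220,275,120,0,0,1.05],[-1,260,325,120,0,0,1.2],[-1,300,375,120,0,0,1.35],[-1,340,425,120,0,0,1.5],[-1,380,475,120,0,0,1.65],[-1,420,525,120,0,0,1.8],[-1,460,577,120,0,0,1.805],[-1,502,630,120,0,0,1.805],[-1,502,630,120,0,0,1.805],[-1,502,630,120,0,0,1.805]]])

```text
clock: 2.15
eef_pos: [0.6429, 0.0236, 0.3192]
orientation: [0.525, 0.851, 0.0, -0.001]
ft_force: [-0.2, -1.0, 0.5]
opening: 1.0
```

```bash
python3 - <<'E'
from m import *
c=snap("wrist","w1"); o=env.observe(); print(o["eef_pos"],o["q"])
E=np.array(c["extrinsics"]);print(-E[:3,:3].T@E[:3,3], -E[2,:3])
P=[[0.6427,.0213,.219],[0.6427,.0213,.094]];print(proj(c,P))
E
```

```text
[0.64255341 0.02186771 0.31944549] [ 0.38910978  0.44761908 -0.68170173  1.38900786  0.27956349  1.40342535
  0.17198046]
[0.61301947 0.08483278 0.49326877] [ 0.11947855 -0.23943902 -0.96353196]
[[317.95306075 197.55067087]
 [318.66828599 170.70377634]]
```

View pics/w1.png

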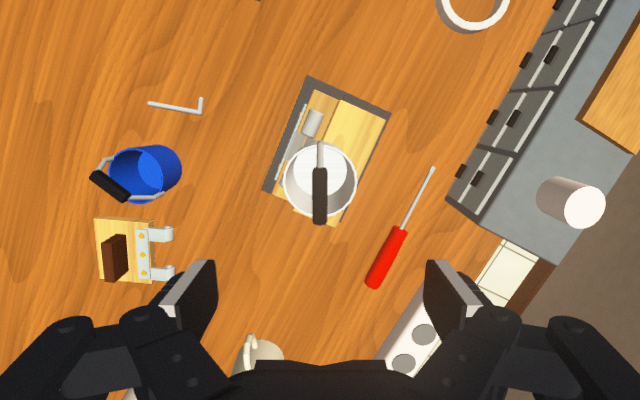

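```bash
python3 - <<'E'
from m import *
t=load("top0")
print(plane(t,[[204,172],[425,172],[188,172],[220,172],[345,268],[313,148]],.012))
E
```

```text
[[ 0.72188807  0.29779152  0.012     ]
 [ 0.71361603 -0.33375158  0.012     ]
 [ 0.72244338  0.3433824   0.012     ]
 [ 0.7213265   0.25214712  0.012     ]
 [ 0.44489679 -0.09816126  0.012     ]
 [ 0.78903947 -0.01481537  0.012     ]]
```

servo_tool(plan=[[[-1,0,0,-55,0,0,0],[-1,0,0,-111,0,0,0],[-1,0,0,-111,0,0,0],[1,0,0,-111,0,0,0],[1,0,0,-111,0,0,0],[1,0,0,-111,0,0,0],[1,0,0,-111,0,0,0],[1,0,0,-111,0,0,0],[1,0,0,-111,0,0,0]]], grip_force=50)

```text
clock: 3.32
eef_pos: [0.6426, 0.021, 0.2092]
orientation: [0.527, 0.85, -0.0, 0.0]
ft_force: [-0.0, -0.1, -0.3]
opening: -0.001
```

The opening reads 0, so the bar may have been missed. Checking.

```bash
python3 - <<'E'
from m import *
c=snap("wrist","w2"); s=snap("scene","s2"); crop(s,270,130,390,270,4,"s2a"); crop(c,200,100,440,300,3,"w2a")
E
```

```text
(no output)
```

View pics/w2.png

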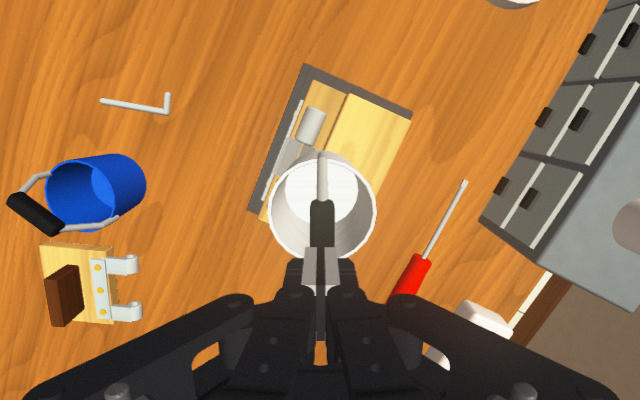

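View pics/s2a.png

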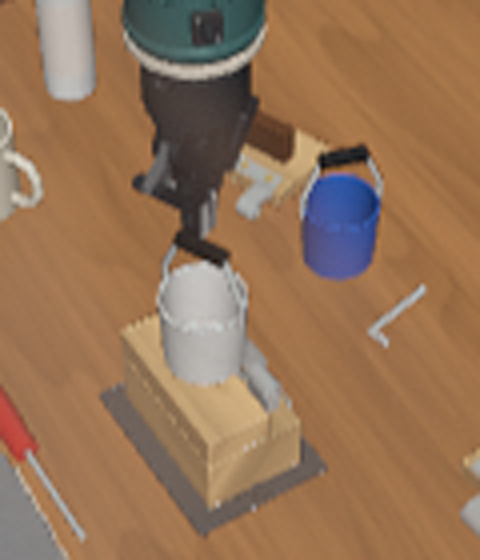

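```bash
python3 - <<'E'
from m import *
w=load("w2"); s=load("s2")
o=env.observe(); print(o["eef_pos"],o["orientation"])
P=[o["eef_pos"],o["eef_pos"]-[0,0,.008],[.6427,.0213,.219]]
for c,n in((w,"w"),(s,"s")):
    q=proj(c,P); print(n,q)
a=blob(s,(305,175,335,205),black); print(a)
a=blob(w,(300,190,345,260),lambda b,g,r:b+g+r<150);print(a)
i=w["pixels"].copy()
for p,col in zip(proj(w,P),[(0,0,255),(0,255,0),(255,0,0)]): cv2.circle(i,tuple(int(x) for x in p),2,col,-1)
cv2.imwrite("pics/w2m.png",cv2.resize(i[150:350,220:420],None,fx=3,fy=3))
i=cv2.resize(s["pixels"][170:220,300:350],None,fx=10,fy=10,interpolation=cv2.INTER_CUBIC)
for p,col in zip(proj(s,P),[(0,0,255),(0,255,0),(255,0,0)]): cv2.circle(i,tuple(int((x-k+.5)*10) for x,k in zip(p,(300,170))),4,col,-1)
cv2.imwrite("pics/s2m.png",i)
E
```

```text
[0.64251881 0.0210613  0.20910879] [ 5.26847334e-01  8.49959928e-01 -4.10930500e-05 -7.87881670e-05]
w [[319.05827077 240.6368086 ]
 [319.10160259 235.32461751]
 [319.53154204 247.59581196]]
s [[319.31766273 193.19939598]
 [319.36607517 194.9756954 ]
 [319.24167668 191.05146741]]
(array([321.5, 194. ]), np.int32(6), array([[319.        , 193.00000191],
       [319.20000076, 192.60000038],
       [324.        , 195.00000191],
       [323.79999924, 195.40000343]]))
(array([318.        , 258.33333333]), np.int32(3), array([[317.00000191, 258.        ],
       [317.20000267, 257.6000061 ],
       [319.20000267, 258.6000061 ],
       [319.00000191, 259.        ]]))
```

View pics/w2m.png

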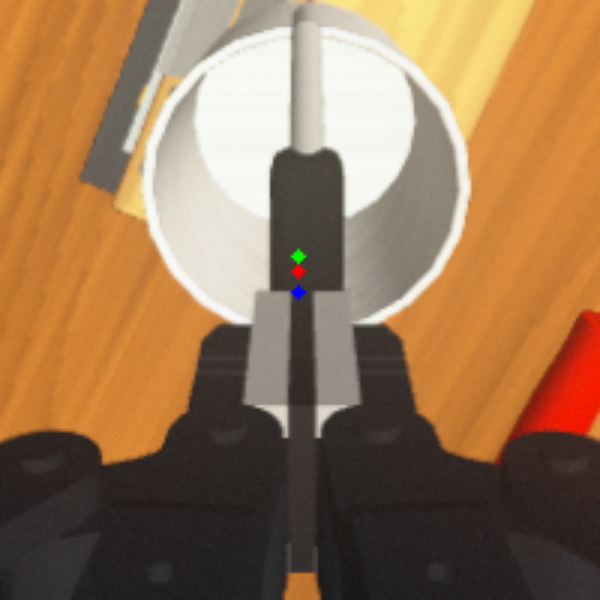

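View pics/s2m.png

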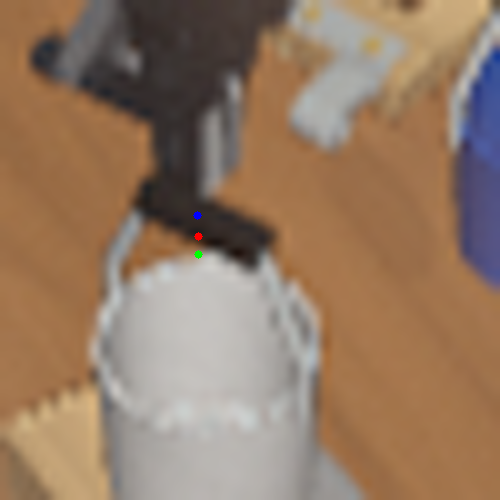

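```bash
python3 - <<'E'
from m import *
w=load("w2"); s=load("s2")
crop(w,265,190,375,290,7,"w2z"); crop(s,300,165,350,205,14,"s2z")
print(tri([(w,(319.3,246.8)),(s,(319,189))]))
E
```

```text
[0.64218122 0.02300636 0.22772156]
```

View pics/w2z.png

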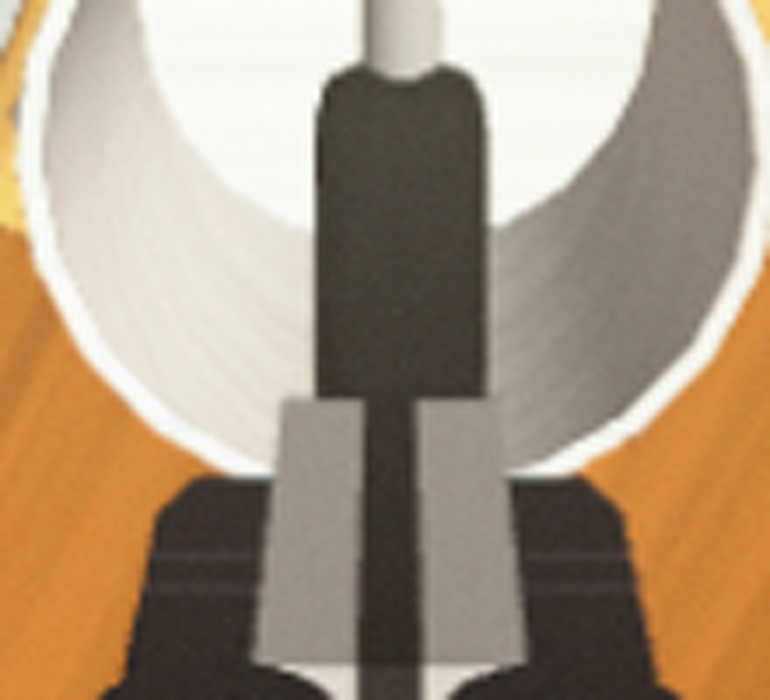

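View pics/s2z.png

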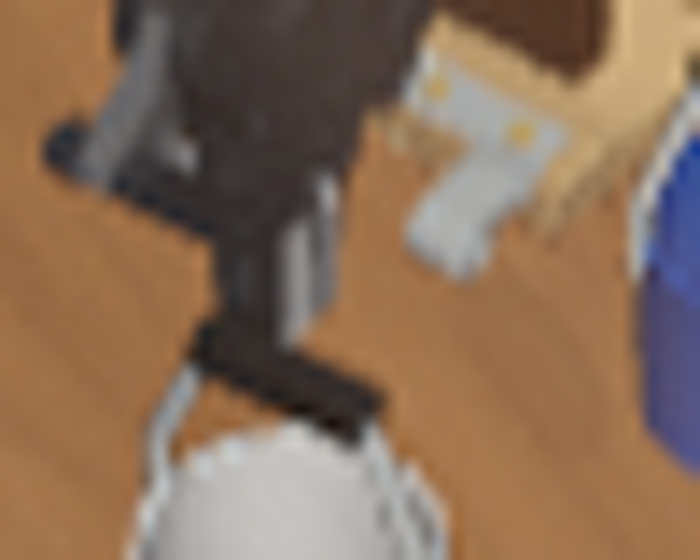

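The wrist and scene views agree that the shut fingertips sit just above the bar, at about z=0.228. That is about 27 mm higher than the stated tool geometry implies. I'll reopen, go 27 mm lower (still clear of the rim) and close again.

servo_tool(plan=[[[-1,0,0,0,0,0,0],[-1,0,0,0,0,0,0],[-1,0,0,0,0,0,0],[-1,0,0,0,0,0,0],[-1,0,0,-13,0,0,0],[-1,0,0,-26,0,0,0],[-1,0,0,-26,0,0,0],[1,0,0,-26,0,0,0],[1,0,0,-26,0,0,0],[1,0,0,-26,0,0,0],[1,0,0,-26,0,0,0],[1,0,0,-26,0,0,0]]], grip_force=50)

```text
clock: 4.92
eef_pos: [0.6427, 0.0212, 0.1834]
orientation: [0.527, 0.85, 0.0, 0.0]
ft_force: [1.0, 0.4, 2.3]
opening: 0.124
```

```bash
python3 - <<'E'
from m import *
w=snap("wrist","w3"); s=snap("scene","s3")
i=np.hstack([cv2.resize(w["pixels"][190:290,265:375],(440,400)),cv2.resize(s["pixels"][165:205,300:335],(350,400))]);cv2.imwrite("pics/ws3.png",i)
E
```

```text
(no output)
```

View pics/ws3.png

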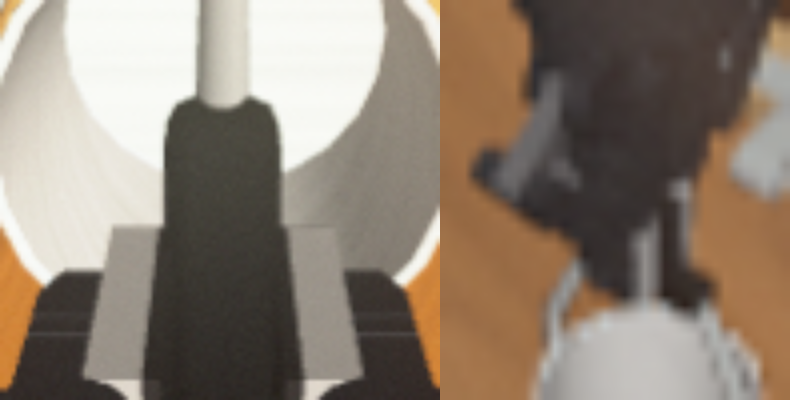

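Gripped: the opening is 0.124, about 10.5 mm, and the pads straddle the bar. Now lift it and carry it to the left of the block.

servo_tool(plan=[[[1,0,0,15,0,0,0],[1,0,0,35,0,0,0],[1,0,0,50,0,0,0],[1,0,20,50,0,0,0],[1,0,60,50,0,0,0],[1,0,100,50,0,0,0],[1,0,140,50,0,0,0],[1,0,172,40,0,0,0],[1,0,185,10,0,0,0],[1,0,185,-25,0,0,0],[1,0,185,-55,0,0,0],[1,0,185,-75,0,0,0],[1,0,185,-86,0,0,0],[1,0,185,-90,0,0,0],[1,0,185,-90,0,0,0]]])

```text
clock: 6.9
eef_pos: [0.6428, 0.2062, 0.0938]
orientation: [0.527, 0.85, 0.0, 0.0]
ft_force: [-0.1, 0.4, -3.8]
opening: 0.125
```

```bash
python3 - <<'E'
from m import *
w=snap("scene","s4"); crop(w,260,130,400,280,4,"s4a")
print(env.observe()["eef_pos"])
E
```

```text
[0.64292808 0.20622871 0.0939897 ]
```

View pics/s4a.png

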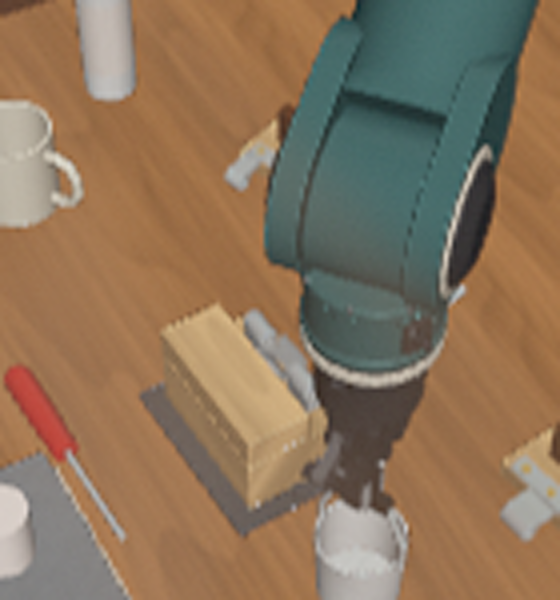

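servo_tool(plan=[[[1,0,0,-3,0,0,0],[1,0,0,-4.5,0,0,0],[1,0,0,-4.5,0,0,0],[-1,0,0,-4.5,0,0,0],[-1,0,0,-4.5,0,0,0],[-1,0,0,-4.5,0,0,0],[-1,0,0,-4.5,0,0,0],[-1,0,0,20,0,0,0],[-1,0,0,70,0,0,0],[-1,0,0,130,0,0,0],[-1,0,0,130,0,0,0]]])

```text
clock: 8.32
eef_pos: [0.6441, 0.2072, 0.2282]
orientation: [0.527, 0.85, 0.003, 0.002]
ft_force: [-0.2, 0.6, -1.2]
opening: 1.005
```

```bash
python3 - <<'E'
from m import *
w=snap("wrist","w5"); t=snap("top","t5"); s=snap("scene","s5")
crop(s,260,130,420,300,3.5,"s5a")
E
```

```text
(no output)
```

View pics/s5a.png

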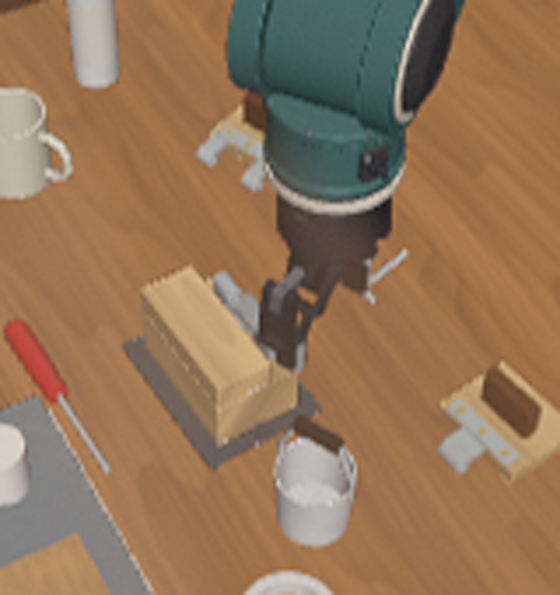

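View pics/w5.png

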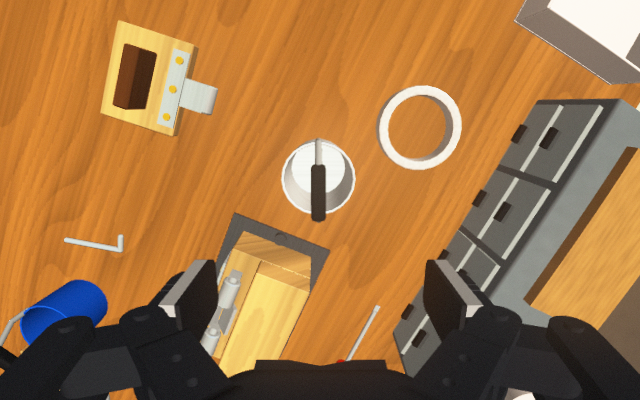

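View pics/t5.png

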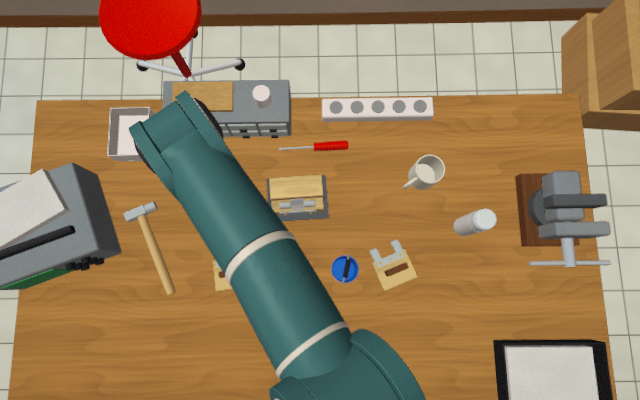

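The pot stands upright and released at left. Next, move above the single-knuckle flap and enlarge the now uncovered block.

servo_tool(plan=[[[-1,-50,0,0,0,0,-0.1],[-1,-100,0,0,0,0,-0.2],[-1,-150,2,0,0,0,-0.3],[-1,-200,3,-10,0,0,-0.323],[-1,-209,3,-28,0,0,-0.323],[-1,-209,3,-28,0,0,-0.323],[-1,-209,3,-28,0,0,-0.323]]])

```text
clock: 9.35
eef_pos: [0.4341, 0.209, 0.1952]
orientation: [0.657, 0.754, -0.0, -0.0]
ft_force: [0.3, 0.0, 0.3]
opening: 1.003
```

```bash
python3 - <<'E'
from m import *
w=snap("wrist","w6"); print(env.observe()["eef_pos"],env.observe()["orientation"])
t=load("t5"); crop(t,255,165,340,230,9,"t5b")
E
```

```text
[0.43423403 0.20909911 0.19533236] [ 6.56871085e-01  7.54002837e-01  7.12623065e-05 -3.06733419e-04]
```

View pics/w6.png

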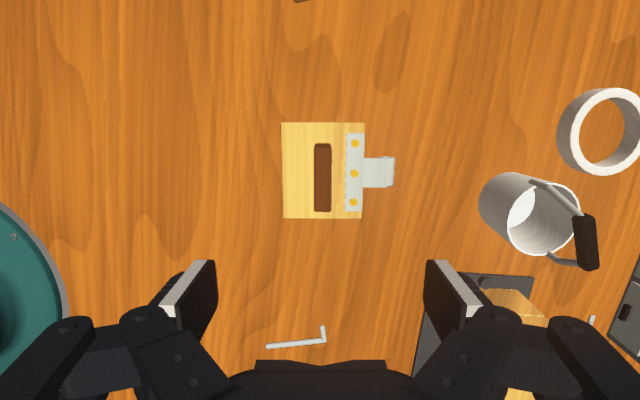

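View pics/t5b.png

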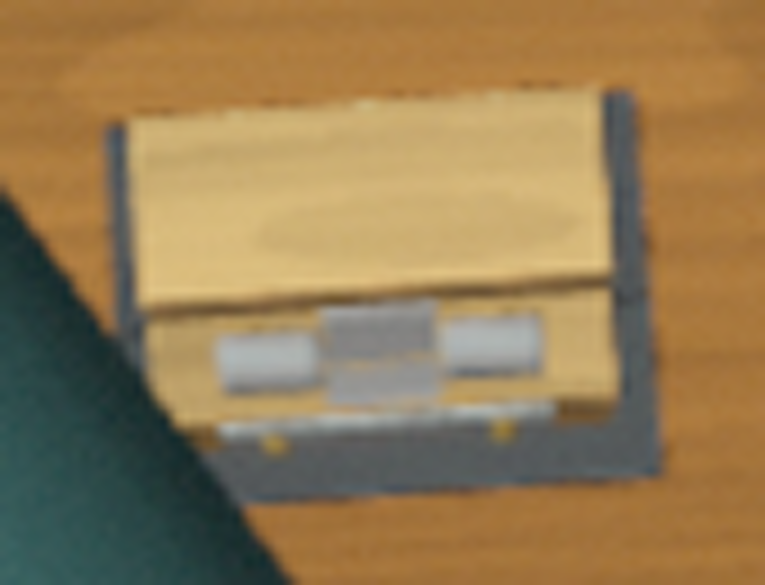

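```bash
python3 - <<'E'
from m import *
w=load("w6"); crop(w,270,110,410,230,5.6,"w6z")
p=w["pixels"][110:230,270:410]; 
brown=lambda b,g,r:(r<130)&(b<60)
a=blob(w,(290,130,345,220),brown); print(a[0],a[1],a[2]); print(along(w,a[2],.058),plane(w,[a[0]],.056))
P=[[.4353,.2099,.058]]; print(proj(w,P))
E
```

```text
[323.01453104 173.78731836] 757 [[313.99999619 144.        ]
 [329.99999619 144.        ]
 [329.99999619 210.99998474]
 [313.99999619 210.99998474]]
(np.float64(-81.69410804265488), [np.float64(0.014107812569476418), np.float64(0.061631153174699305)]) [[0.43567424 0.21963356 0.056     ]]
[[321.1297375  184.60327072]]
```

View pics/w6z.png

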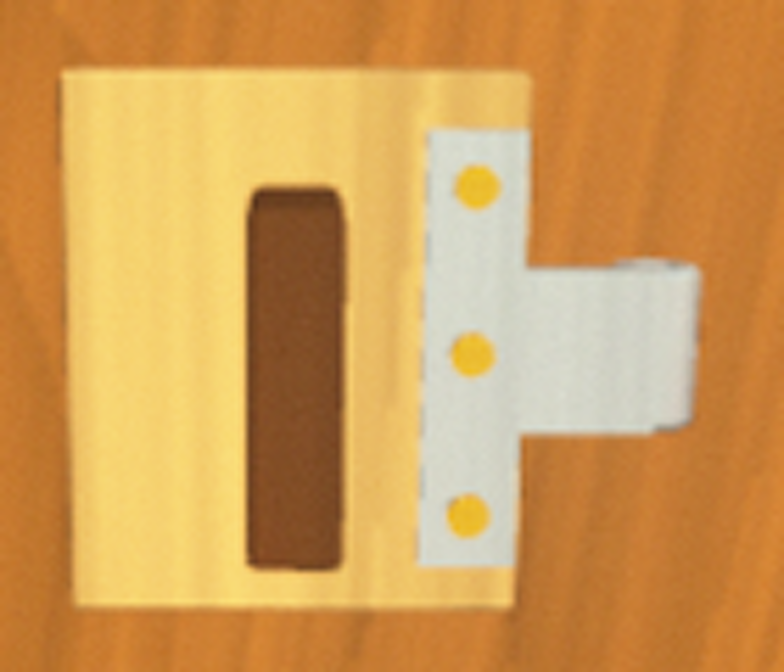

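```bash
python3 - <<'E'
from m import *
w=load("w6"); t=load("top0")
un=lambda p:(np.array(p)+.5)/5.6-.5+[270,110]
def rep(n,P):
    print(n,P.mean(0).round(4))
    for i in range(len(P)): v=P[(i+1)%len(P)]-P[i]; print("   L %.4f ang %.1f"%(np.linalg.norm(v),np.degrees(np.arctan2(v[1],v[0]))))
for z in(.018,.0):
  rep("board z%g"%z,plane(w,un([[62,70],[530,72],[513,607],[77,607]]),z))
rep("pull",plane(w,un([[248,208],[343,208],[342,570],[248,570]]),.058))
E=np.array(w["extrinsics"]); o=-E[:3,:3].T@E[:3,3]; print(o,-E[2,:3],env.observe()["eef_pos"])
print("knuckle end",plane(w,un([[693,265],[690,430]]),.012))
crop(t,205,240,260,300,10,"t0f")
print(proj(w,[[.435,.210,.058],[.436,.21,.018]]))
E
```

```text
board z0.018 [0.436  0.2147 0.018 ]
   L 0.0820 ang 7.7
   L 0.0983 ang -82.1
   L 0.0820 ang -172.1
   L 0.0987 ang 97.9
board z0 [0.4365 0.2115 0.    ]
   L 0.0862 ang 7.7
   L 0.1034 ang -82.1
   L 0.0862 ang -172.1
   L 0.1037 ang 97.9
pull [0.4358 0.2144 0.058 ]
   L 0.0150 ang 7.9
   L 0.0596 ang -81.8
   L 0.0156 ang -172.1
   L 0.0596 ang 97.6
[0.42523326 0.27698674 0.36918552] [ 0.03659789 -0.26637478 -0.96317448] [0.43423403 0.20909911 0.19533236]
knuckle end [[0.5060328  0.23892204 0.012     ]
 [0.51136098 0.20846986 0.012     ]]
[[320.81775555 184.4521909 ]
 [321.73371992 176.22684319]]
```

View pics/t0f.png

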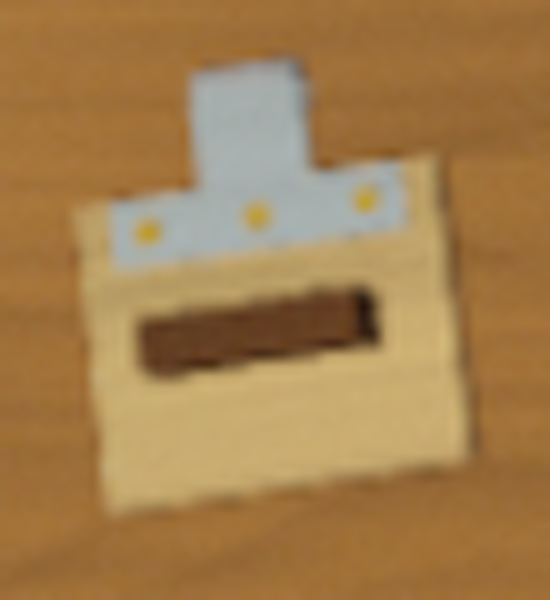

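The flap at the left has one middle strip, as seen in the enlarged view, so it is the right one. Its yaw is 7.8° and the pull is at (0.4358, 0.214). I'll descend partway and check the finger height.

servo_tool(plan=[[[-1,1.5,4.5,-50,0,0,0],[-1,1.5,4.5,-100,0,0,0],[-1,1.5,4.5,-140,0,0,0],[-1,1.5,4.5,-160,0,0,0],[-1,1.5,4.5,-160,0,0,0]]])

```text
clock: 10.02
eef_pos: [0.4347, 0.2135, 0.0342]
orientation: [0.657, 0.754, -0.001, -0.001]
ft_force: [0.2, 0.4, 0.2]
opening: 1.002
```

```bash
python3 - <<'E'
from m import *
w=snap("wrist","w7");s=snap("scene","s7"); print(env.observe()["eef_pos"],env.observe()["orientation"])
i=np.hstack([cv2.resize(w["pixels"][100:400,120:520],(400,300)),cv2.resize(s["pixels"][200:290,350:450],(333,300))]);cv2.imwrite("pics/ws7.png",i)
E
```

```text
[0.43563731 0.21386677 0.03582951] [6.56719262e-01 7.54135104e-01 2.37994626e-04 1.36405674e-05]
```

View pics/ws7.png

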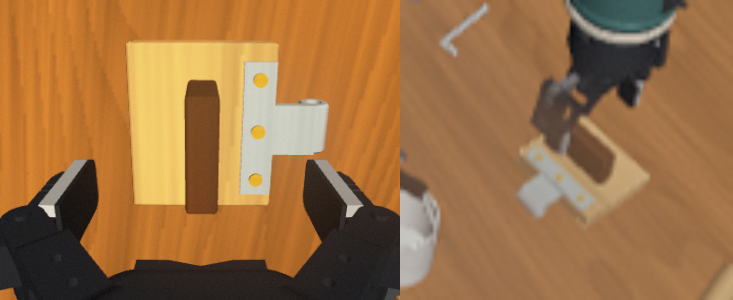

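servo_tool(plan=[[[-1,0,0,-13,0,0,0],[-1,0,0,-25,0,0,0],[-1,0,0,-25,0,0,0],[1,0,0,-25,0,0,0],[1,0,0,-25,0,0,0],[1,0,0,-25,0,0,0],[1,0,0,-25,0,0,0],[1,0,0,-25,0,0,0],[1,0,0,-25,0,0,0]]], grip_force=70)

```text
clock: 11.25
eef_pos: [0.4352, 0.2136, 0.0105]
orientation: [0.657, 0.754, 0.0, 0.0]
ft_force: [-1.8, -1.3, 7.5]
opening: 0.168
```

```bash
python3 - <<'E'
from m import *
w=snap("wrist","w8");s=snap("scene","s8"); print(env.observe()["eef_pos"],env.observe()["orientation"])
i=np.hstack([cv2.resize(w["pixels"][100:400,120:520],(400,300)),cv2.resize(s["pixels"][200:290,350:450],(333,300))]);cv2.imwrite("pics/ws8.png",i)
E
```

```text
[0.43522176 0.21356405 0.01051868] [6.56719741e-01 7.54134696e-01 8.96375506e-05 1.84602172e-04]
```

View pics/ws8.png

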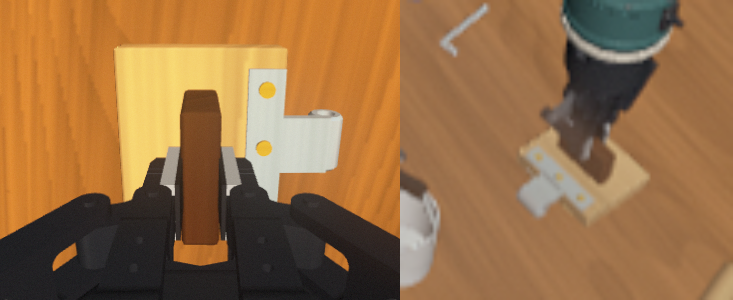

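```bash
python3 - <<'E'
from m import *
t0=load("top0"); t5=load("t5")
u=lambda p:(np.array(p)+.5)/10-.5+[205,240]
P=plane(t0,u([[77,210],[437,157],[467,460],[107,515]]),.018)
print("board",P.mean(0)); 
for i in range(4): v=P[(i+1)%4]-P[i]; print("   L %.4f ang %.1f"%(np.linalg.norm(v),np.degrees(np.arctan2(v[1],v[0]))))
print("knuckle end top",plane(t0,u([[193,72],[297,60]]),.012), "screws", plane(t0,u([[148,232],[257,216],[365,200]]),.019))
u=lambda p:(np.array(p)+.5)/9-.5+[255,165]
A=plane(t5,u([[218,363.5],[542,346]]),.085); B=plane(t5,u([[320,358],[440,350]]),.09)
d=A[1]-A[0]; print("axis",A.mean(0),np.linalg.norm(d),np.degrees(np.arctan2(d[1],d[0]))+90, "gap",B.mean(0),np.linalg.norm(B[1]-B[0]))
D=plane(t5,u([[128,120],[605,88],[612,280],[138,308]]),.094); print("deck",D)
for i in range(4): v=D[(i+1)%4]-D[i]; print("   L %.4f ang %.1f"%(np.linalg.norm(v),np.degrees(np.arctan2(v[1],v[0]))))
c=D.mean(0); a=np.radians(3.1); print("bore from deck",c[:2]-46.5e-3*np.array([np.cos(a),np.sin(a)]))
E
```

```text
board [0.43532868 0.21292225 0.018     ]
   L 0.0997 ang -82.4
   L 0.0828 ang -173.7
   L 0.0986 ang 97.7
   L 0.0831 ang 7.0
knuckle end top [[0.50781972 0.23715021 0.012     ]
 [0.51075218 0.20832671 0.012     ]] screws [[0.46362337 0.24729709 0.019     ]
 [0.46756286 0.21746991 0.019     ]
 [0.47151687 0.18786373 0.019     ]]
axis [0.61353376 0.03148771 0.085     ] 0.09593377913116326 2.3892058819283335 gap [0.61291899 0.03137217 0.09      ] 0.03540684175021801
deck [[ 0.68351975  0.10533626  0.094     ]
 [ 0.69140773 -0.03616632  0.094     ]
 [ 0.63344461 -0.0372048   0.094     ]
 [ 0.62688595  0.10229244  0.094     ]]
   L 0.1417 ang -86.8
   L 0.0580 ang -179.0
   L 0.1397 ang 92.7
   L 0.0567 ang 3.1
bore from deck [0.61238255 0.03104973]
```

servo_tool(plan=[[[1,0,0,20,0,0,0],[1,0,0,50,0,0,0],[1,0,0,90,0,0,0],[1,0,0,120,0,0,0],[1,10,-30,120,0,0,-0.02],[1,30,-70,120,0,0,-0.04],[1,50,-110,120,0,0,-0.06],[1,80,-150,120,0,0,-0.084],[1,105,-180,120,0,0,-0.084],[1,112,-185.5,120,0,0,-0.084],[1,112,-185.5,115,0,0,-0.084],[1,112,-185.5,115,0,0,-0.084],[1,112,-185.5,115,0,0,-0.084]]])

```text
clock: 12.98
eef_pos: [0.5466, 0.0289, 0.1252]
orientation: [0.687, 0.726, -0.0, -0.0]
ft_force: [0.0, 0.4, -3.0]
opening: 0.169
```

```bash
python3 - <<'E'
from m import *
w=snap("wrist","w9");s=snap("scene","s9");t=snap("top","t9"); o=env.observe();print(o["eef_pos"],o["orientation"],o["q"])
crop(s,280,160,380,270,5,"s9a"); crop(t,255,165,340,265,6,"t9a")
E
```

```text
[0.54689823 0.02837656 0.12532099] [ 6.87547422e-01  7.26139474e-01 -2.10311318e-05  7.96211031e-05] [ 0.36406666  0.42651374 -0.58727169  1.86269965  0.28855442  0.93745768
 -0.30004755]
```

View pics/w9.png

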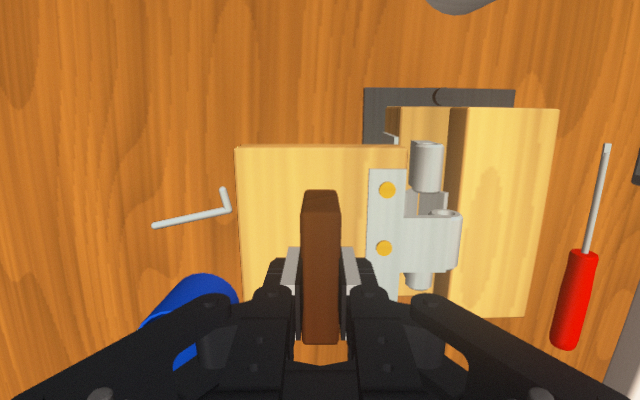

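View pics/s9a.png

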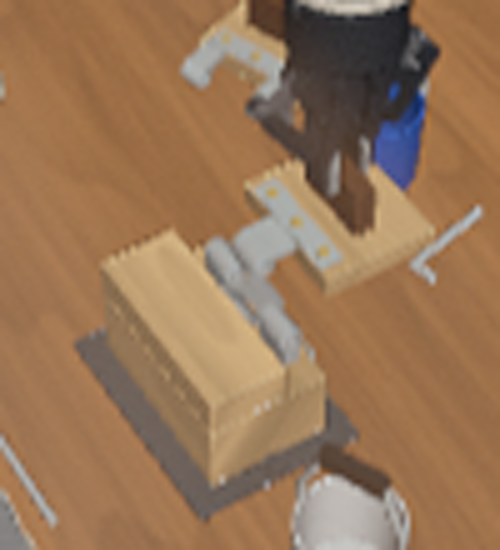

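View pics/t9a.png

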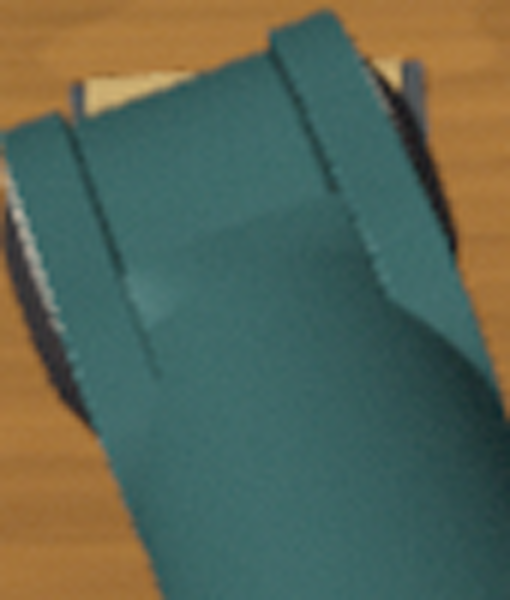

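```bash
python3 - <<'E'
from m import *
w=load("w9"); crop(w,360,80,560,330,2.4,"w9a"); crop(w,380,120,480,300,4,"w9b")
a=np.radians(3.0); o=np.array([.6133,.0313]); ux=np.array([np.cos(a),np.sin(a)]); uy=np.array([-ux[1],ux[0]])
i=cv2.resize(w["pixels"],None,fx=4,fy=4,interpolation=cv2.INTER_CUBIC)
def pt(x,y,z): return np.r_[o+x*1e-3*ux+y*1e-3*uy,z*1e-3]
def dot(P,col):
    for p in proj(w,P): cv2.circle(i,tuple(int(v) for v in (p+.5)*4),3,col,-1)
dot([pt(x,y,85) for x in(-9,9) for y in(48,18)],(0,0,255))        # jamb knuckle silhouettes
dot([pt(x,y,94) for x in(18,75) for y in(70,-70)],(0,255,0))
dot([pt(x,y,124) for x in(-9,9) for y in(15,-15)],(255,0,0))
dot([pt(0,48,85),pt(0,15,124)],(255,0,255))
cv2.imwrite("pics/w9m.png",i[320:1320,1440:2240][:,:][::1][:1000]) 
cv2.imwrite("pics/w9m.png",cv2.resize(i[320:1320,1480:2260],(468,600),interpolation=cv2.INTER_AREA))
cv2.imwrite("pics/w9n.png",i[520:1120,1500:2000])
E
```

```text
(no output)
```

View pics/w9n.png

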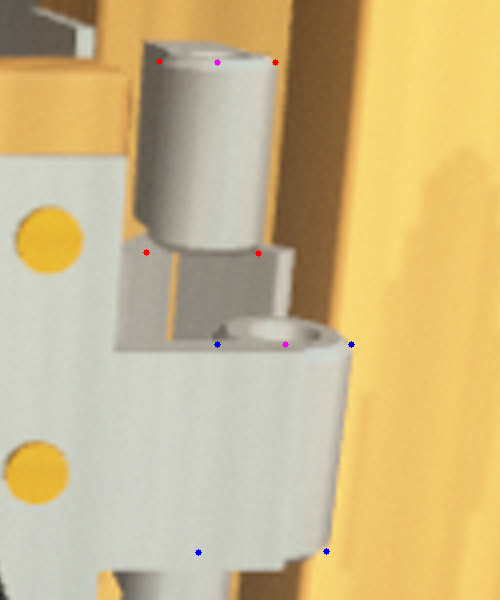

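View pics/w9m.png

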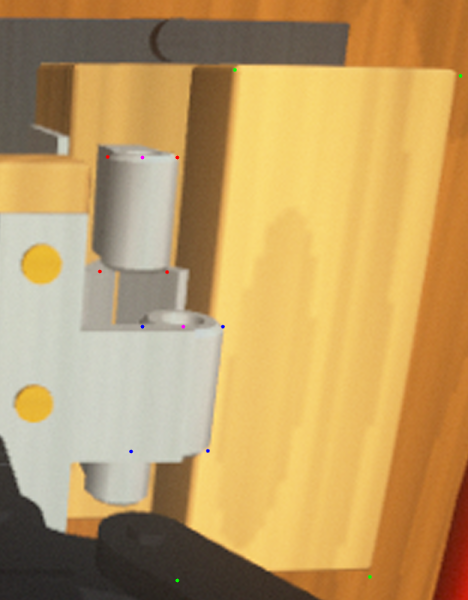

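servo_tool(plan=[[[1,-0.5,0,-10,0,0,0],[1,-0.5,0,-18,0,0,0],[1,-0.5,0,-23,0,0,0],[1,-0.5,0,-27,0,0,0],[1,-0.5,0,-27,0,0,0],[1,-0.5,0,-27,0,0,0]]])

```text
clock: 13.88
eef_pos: [0.5467, 0.028, 0.0983]
orientation: [0.688, 0.726, 0.0, 0.0]
ft_force: [0.1, 0.5, -3.2]
opening: 0.166
```

```bash
python3 - <<'E'
from m import *
w=snap("wrist","w10");s=snap("scene","s10"); o=env.observe();print(o["eef_pos"],o["ft_force"])
crop(s,300,185,355,240,9,"s10a"); crop(w,370,100,500,300,4,"w10b"); crop(w,380,120,480,280,5,"w10a")
a=np.radians(3.0); O=np.array([.6133,.0313]); ux=np.array([np.cos(a),np.sin(a)]); uy=np.array([-ux[1],ux[0]])
def pt(x,y,z): return np.r_[O+x*1e-3*ux+y*1e-3*uy,z*1e-3]
print((proj(w,[pt(0,48,85),pt(0,15,97),pt(0,-15,97),pt(0,-18,85)])-[380,120])*5)
E
```

```text
[0.546676   0.02804318 0.09838428] [ 0.98982343 -0.22274065 -2.91780862]
[[319.11158223 142.80573869]
 [328.53347233 469.71079416]
 [300.80981033 729.33145025]
 [265.00071654 708.23762213]]
```

View pics/w10a.png

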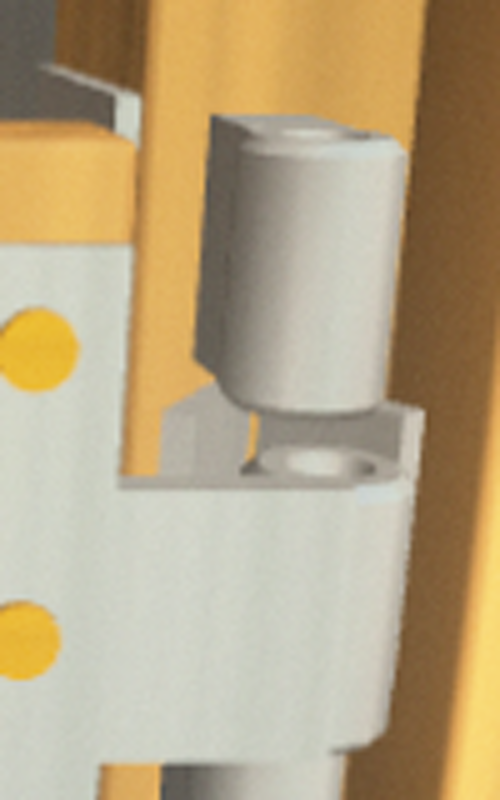

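View pics/s10a.png

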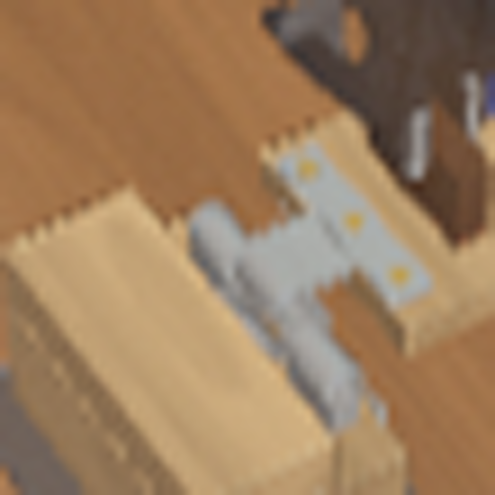

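```bash
python3 - <<'E'
from m import *
w=load("w10")
a=np.radians(3.0); O=np.array([.6133,.0313]); ux=np.array([np.cos(a),np.sin(a)]); uy=np.array([-ux[1],ux[0]])
def pt(x,y,z): return np.r_[O+x*1e-3*ux+y*1e-3*uy,z*1e-3]
print((proj(w,[pt(0,48,94),pt(0,18,94),pt(-10,15,106),pt(-10,-15,106),pt(-22,15,106)])-[380,120]+.5)*5)
E
```

```text
[[351.39740655 155.4437418 ]
 [324.17032443 437.0978508 ]
 [263.84234923 498.53017769]
 [237.5810747  769.54924524]
 [145.58375103 498.53511944]]
```

servo_tool(plan=[[[1,0,1.2,-1,0,0,0],[1,0,1.2,-4,0,0,0],[1,0,1.2,-7,0,0,0],[1,0,1.2,-9,0,0,0],[1,0,1.2,-9,0,0,0],[1,0,1.2,-9,0,0,0]]])

```text
clock: 14.72
eef_pos: [0.5466, 0.0293, 0.0892]
orientation: [0.688, 0.726, -0.0, -0.0]
ft_force: [0.2, -1.2, -3.4]
opening: 0.167
```

```bash
python3 - <<'E'
from m import *
w=snap("wrist","w11"); o=env.observe();print(o["eef_pos"],o["ft_force"],o["ft_torque"])
crop(w,380,120,480,280,5,"w11a")
E
```

```text
[0.54658509 0.02923709 0.08924493] [ 0.54468471 -0.07982942 -2.3708073 ] [0.05715651 0.00042287 0.01165866]
```

View pics/w11a.png

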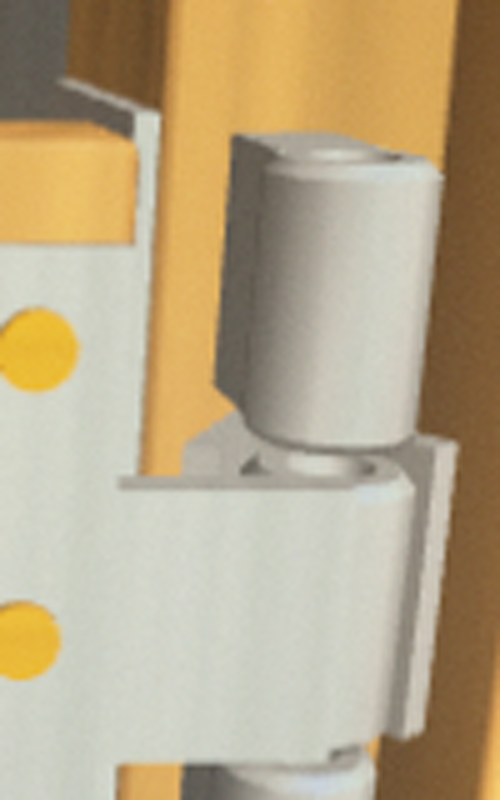

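servo_tool(plan=[[[1,0,0,-1,0,0,0],[1,0,0,-1.7,0,0,0],[1,0,0,-2.3,0,0,0],[1,0,0,-2.3,0,0,0],[1,0,0,-2.3,0,0,0]]])

```text
clock: 15.4
eef_pos: [0.5466, 0.0292, 0.0869]
orientation: [0.688, 0.726, 0.0, 0.0]
ft_force: [1.1, -0.0, -2.1]
opening: 0.168
```

```bash
python3 - <<'E'
from m import *
w=snap("wrist","w12"); s=snap("scene","s12");t=snap("top","t12");o=env.observe();print(o["eef_pos"],o["ft_force"],o["ft_torque"],o["clock"])
crop(w,380,120,480,280,5,"w12a"); crop(s,285,170,385,270,6,"s12a")
E
```

```text
[0.54661693 0.02924527 0.0868945 ] [ 1.12765181  0.13486674 -3.27289526] [-0.022073   -0.29274106  0.06895299] 15.55
```

View pics/w12a.png

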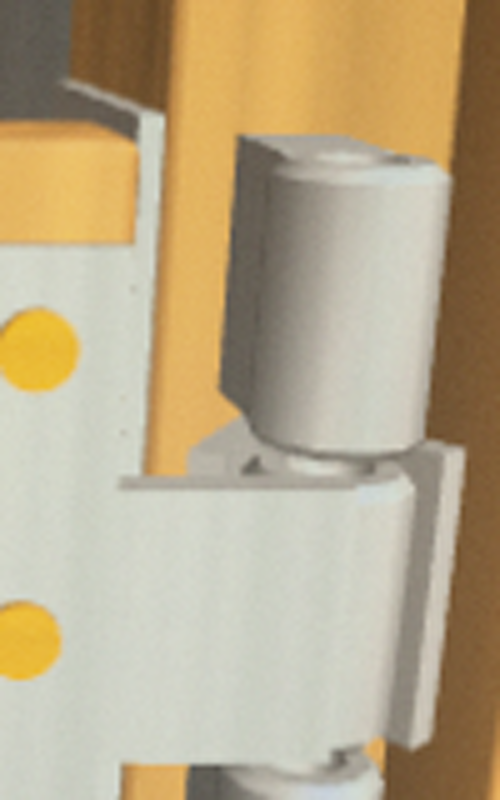

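View pics/s12a.png

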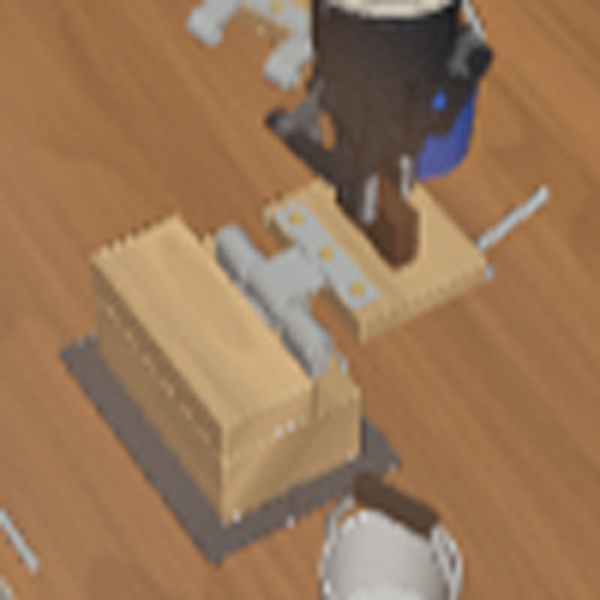

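The flap edge sits about 1 mm short in x (edge at column 414, against 423 extrapolated from the block knuckle). There is also a slight y-torque. I'll nudge +x and settle.

servo_tool(plan=[[[1,0.5,0,0.3,0,0,0],[1,1.0,0,0.3,0,0,0],[1,1.0,0,0,0,0,0],[1,1.0,0,-0.4,0,0,0],[1,1.0,0,-0.4,0,0,0],[1,1.0,0,-0.4,0,0,0]]])

```text
clock: 16.3
eef_pos: [0.5474, 0.0292, 0.0865]
orientation: [0.688, 0.726, -0.0, -0.0]
ft_force: [-5.5, -0.4, 4.0]
opening: 0.166
```

```bash
python3 - <<'E'
from m import *
w=snap("wrist","w13"); 
o=env.observe();print(o["eef_pos"],o["ft_force"],o["ft_torque"],o["clock"],o["opening"])
crop(w,380,120,480,280,5,"w13a")
E
```

```text
[0.54735899 0.02924381 0.08653725] [-5.08582844 -1.01460949  3.87484581] [-0.11689605  0.93039266  0.01674041] 16.35 0.16777691782247764
```

View pics/w13a.png

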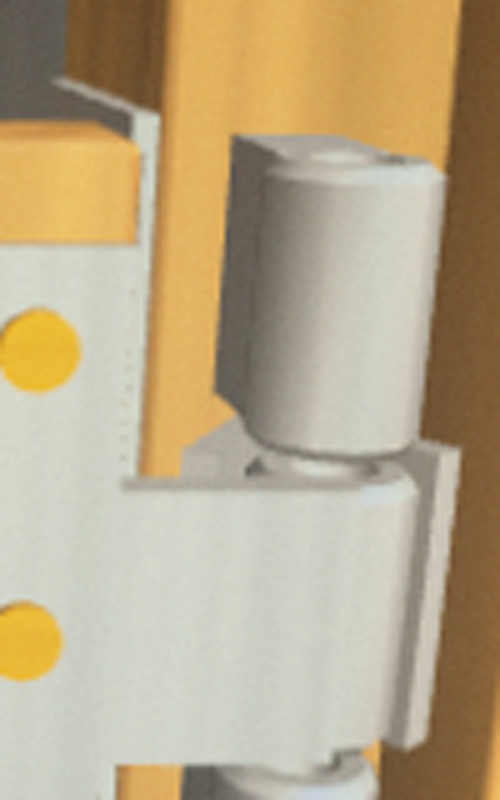

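Now there is rear-wall contact (Fx about −5 N, Fz +7 N relative to hanging). I'll back off half a millimetre.

servo_tool(plan=[[[1,-0.3,0,0,0,0,0],[1,-0.5,0,0,0,0,0],[1,-0.5,0,0,0,0,0],[1,-0.5,0,0,0,0,0]]])

```text
clock: 16.85
eef_pos: [0.5471, 0.0292, 0.0864]
orientation: [0.688, 0.726, -0.0, -0.0]
ft_force: [-0.9, 0.6, -2.5]
opening: 0.165
```

```bash
python3 - <<'E'
from m import *
w=snap("wrist","w14"); 
o=env.observe();print(o["eef_pos"],o["ft_force"],o["ft_torque"],o["clock"],o["opening"])
crop(w,380,120,480,280,5,"w14a")
E
```

```text
[0.54705001 0.02925187 0.08637051] [-0.3465298   0.25927549 -2.31671548] [0.00437231 0.06626917 0.06493242] 16.9 0.1676557248636513
```

View pics/w14a.png

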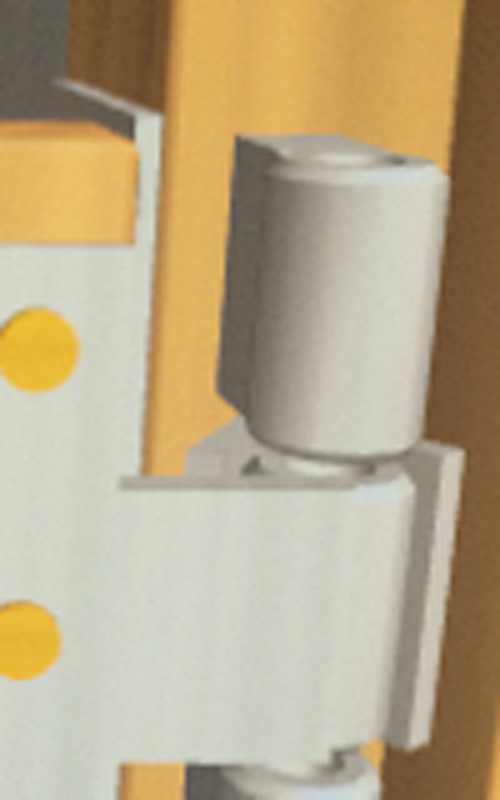

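```bash
python3 - <<'E'
from m import *
s=snap("scene","s15"); print(env.observe()["ft_force"])
E
```

```text
[-0.11421628  0.14751109 -2.57098891]
```

View pics/s15.png

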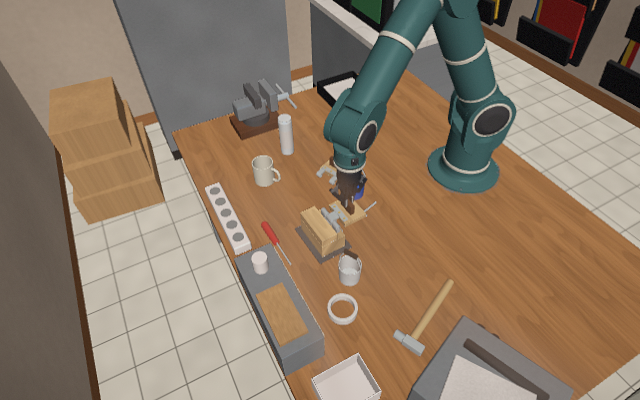

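The scene view shows the pot upright at (349,268) and the flap level at the block. The bystanders look where they were. Handing in.

```bash
python3 - <<'E'
from rig import env
print(env.close_job()); o=env.observe(); print(o["eef_pos"],o["ft_force"],o["clock"])
E
```

```text
the job is handed in; nothing more can be done
None
the job is handed in; nothing more can be done
```

The pot stands upright and released on the bench, about 0.18 m left of the block. The single-knuckle flap is held level with its knuckle down between the block's two knuckles. I handed the job in at about 17 s; it gave no verdict.

**What the last checks showed**
- **Height:** the flap was raised 76 mm from where it lay, which puts its bore at the block's bore height to within about 0.2 mm. This assumes the flap did not slip in the grip.
- **Fore-aft:** the last wrist picture suggests the bores line up to roughly 0.5–1 mm. This is my least certain figure.
- **Along the axis:** the knuckle sits inside the gap, so it can be off by at most 3 mm.
- **Forces:** only the flap's weight was on the wrist at the end, with no side load.
- **Bystanders:** the scene picture showed nothing visibly moved. I did not measure their positions again.

**What failed or disagreed**
- **First grasp:** the first grasp of the pot closed on nothing. The fingertips were about 27 mm higher than the stated tool geometry implies, so I reopened and gripped 26 mm lower. I used the same offset for the flap.
- **Flap position:** the top and wrist cameras first disagreed by about 10 mm in y on the pull. My colour mask had included its side face; corner points then agreed to about 2 mm.
- **Saddle contact:** during the final settling the flap touched the saddle's rear wall with about 7 N. I backed it off 0.5 mm and the contact went away.

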